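# Sweep the loose tape rolls into the letter tray

## Task

Sweep the three loose rolls of tape (green, blue, yellow) across the desk and in through the open front of the black letter tray, so that each lies flat and completely inside, with nothing sticking out past the front edge. Only push them along the desk: do not pick up, lift or tip any of them. Leave the eraser and the other desk things where they are.

Things in the scene. Friction and masses are not known exactly. Their poses are not given: they have to be found in the camera images.
- roll_green: roll of green adhesive tape lying flat on the desk, a ring 52 mm across and 19 mm high with a 25 mm hole, about 35 g; origin at the centre of its underside, z is its axis. Slides freely on the desk
- roll_blue: roll of blue adhesive tape lying flat on the desk, a ring 52 mm across and 19 mm high with a 25 mm hole, about 35 g; origin at the centre of its underside, z is its axis. Slides freely on the desk
- roll_yellow: roll of yellow adhesive tape lying flat on the desk, a ring 52 mm across and 19 mm high with a 25 mm hole, about 35 g; origin at the centre of its underside, z is its axis. Slides freely on the desk
- tray: black letter tray fixed to the desk: 220 mm deep (x), 330 mm wide (y), side and back walls 4 mm thick, 40 mm high; open front without wall or lip, floor flush with the desk, so rolls slide straight in. Origin at desk level, centre of the tray; x points from the open front (x = -110 mm) to the back wall, y along the front. Fixed stack of cards inside, 17 mm high, x = 24 to 100, y = -34 to 94 mm
- tray_mouth (a point): middle of the tray's open front edge, at desk level; axes as the tray
- eraser: white eraser in a blue sleeve, loose on the desk among the rolls, 60 (x) x 24 (y) x 13 (z) mm, 30 g, not to be disturbed; origin at the centre of its underside
- clip_box: clear box of paper clips, loose, 45 (x) x 70 (y) x 22 mm, not to be disturbed; origin at the centre of its underside
- stapler: red and black stapler, loose, 140 (x) x 36 (y) x 53 mm, not to be disturbed; origin at the centre of its underside
- glue_stick: glue stick standing upright, loose, 28 mm across and 85 mm high, not to be disturbed; origin at the centre of its underside
- pen_cup: dark pen cup, loose, 76 mm across, 100 mm high, pens to about 165 mm, not to be disturbed; origin at the centre of its underside
- note_pad: yellow pad of sticky notes fixed to the desk, 76 x 76 x 14 mm; origin at the centre of its underside
Things that resemble listed ones, but are neither listed nor needed, are in the scene too. What is shaped like the roll_yellow but purple or red is not meant. Of the things like the roll_green, leave any that is pink; of the rest the larger one is meant.

How it is judged:
At the end, for the whole second after the job is handed in: Each of the three rolls lies flat (within 0.12 rad) and at rest on the tray floor between the walls, its centre at least 23 mm behind the open front edge (so the whole 52 mm roll is inside, within 3 mm); eraser, clip box, stapler, glue stick and pen cup are within 15 mm of where they began (x of roll_green in the frame of tray between -0.087 and 0.1 m and y of roll_green in the frame of tray between -0.145 and 0.145 m and height (world z) of each of roll_green, roll_blue, roll_yellow below 0.005 m and angle between each of roll_green, roll_blue, roll_yellow's own z axis and vertical below 0.12 rad and linear speed of each of roll_green, roll_blue, roll_yellow below 0.02 m/s and x of roll_blue in the frame of tray between -0.087 and 0.1 m and y of roll_blue in the frame of tray between -0.145 and 0.145 m and x of roll_yellow in the frame of tray between -0.087 and 0.1 m and y of roll_yellow in the frame of tray between -0.145 and 0.145 m and distance of each of eraser, clip_box, stapler, glue_stick, pen_cup from where it was at the start of the episode below 0.015 m); the robot touches nothing.
It fails at once if a roll is lifted off the desk (12 mm or more) (height (world z) of any of roll_green, roll_blue, roll_yellow above 0.012 m).
It fails at once if a roll is tipped (more than 0.4 rad) (angle between any of roll_green, roll_blue, roll_yellow's own z axis and vertical above 0.4 rad).
It fails at once if the eraser or another loose desk thing is moved more than 15 mm (distance of any of eraser, clip_box, stapler, glue_stick, pen_cup from where it was at the start of the episode above 0.015 m).
It also fails if it takes over 72 s, if anything falls off the work surface, if the arm or the gripper's body presses on something with over 40 N, if the wrist force passes 120 N, or if a joint passes its speed limit or range.

## Robot

A 6-joint arm with a two-finger parallel gripper is mounted at the origin on the work surface. World frame = base frame: x ahead of the robot, y to its left, z up, the work surface at z = 0. Lengths are in m, angles in rad, forces in N, time in s.
With the tool pointing down it reaches from about 0.375 to 0.9 m from the base axis. Payload 3.1 kg.
Tool frame: the origin (TCP) lies between the finger pads; the fingertips stand 17 mm ahead of it and the grasp point (between the pads) lies 2 mm behind it; z points along the fingers, y is the line along which they close (so a half turn about z gives the same grasp; the last joint's range is limited). The gripper opens to 85 mm and grips with 20 to 120 N. Pads are 22 mm wide; open, the fingers measure 114 mm over their backs; the gripper's body (76 mm by 85 mm) begins 54 mm behind the grasp point. The pads swing forward as they close: fully open they stand 13 mm farther back than shut.
Start: joints at [0.963, 0.527, 1.433, -0, 1.181, -0.178], TCP at [0.26, 0.568, 0.248] pointing down, gripper open.
Joint ranges: [-3.08, 3.08], [-0.75, 2.2], [0.22, 2.44], [-1.43, 4.57], [0, 2.65], [-2.85, 2.85]. Speed limits (rad/s): [2.79, 2.79, 3.14, 3.14, 3.14, 3.14].

## Interface

Orientations are given as a unit quaternion [x, y, z, w].
In Python, from station import sense, vision, order gives the robot as it stands.
- The arm moves only by the shell command python3 -m crank 'ROWS' [OPENING] [FORCE]. ROWS is JSON, a list of rows, each an object with "dp": the shift along the world's x, y, z in units of 30 mm (1.0 is 30 mm), a list of three; "angular": the turn, a rotation vector about the world's x, y, z in degrees, a list of three. In form: [{"dp": [dx, dy, dz], "angular": [ax, ay, az]}, ...]. A call has 1 to 20 rows; each row shifts and turns the commanded pose from where the row before left it; what a row does not reach is not made up. A row lasts 1/10 s, in which the tool goes at most 50 mm and 8.59 degrees, less where a joint would pass 70% of its speed; a pose out of reach is approached as far as the arm can. A call is refused whole if a number of a shift passes 1 or a number of a turn 8.59, either way. A call with a gripper value outside its range is refused whole. OPENING is the closure, from 0 (fully open) to 1 (shut), set as the call begins (- or left out, the last holds). The fingers move at their own pace and stop on an object; FORCE is the grip in N (left out, the last holds). Time passes only in rows, so rows that do not move let the fingers close. It gives the time, the measured TCP pose, the force, the opening and the grip force at its end, in the units of the state.
- sense(): the state, without advancing time (a new reading comes with each control period).
- vision.snapshot(name): name is "side" or "top" or "wrist"; returns a dict with "image" (400x640x3 uint8, blue, green, red), "range_z" (400x640 float32, m along the optical axis (not along the pixel's ray), 0 where there is no reading), "mtx" (3x3 intrinsics, pixels), "dist" ([k1, k2, p1, p2, k3] as OpenCV has them; the pictures are not rectified), "pose" (4x4, takes a point from camera to world coordinates); the wrist camera has in their place "mount" (4x4, takes a point from camera to tool coordinates, whose origin is the TCP and whose axes are the flange's). Camera axes: x right, y down, z forward; pixel columns grow to the right and rows downward; lengths in m; the calibration is good to about 2 mm. A picture is of the moment at which its call begins: read the wrist's pose just before it.
- order.sign_off(): hands the job in; it is judged then, once.
The state is a dict: "t": time; "q": joint angles; "qd": joint speeds; "tau": joint torques, N m; "tcp_pos": TCP position; "tool_rot": TCP orientation; "force": force on the tool from outside, world axes, zero at the start; "ft_torque": the same for the moment, N m; "finger_gap": opening from 0.0 (shut) to 1.0 (fully open); "gripper_force": force on a finger pad.
Only numpy, scipy, OpenCV 4.12 (cv2) and the standard library are available. Lean on these libraries where they do the work, as an engineer would, in place of code of your own. Each camera call takes 0.05 s, during which the arm holds its last target. There are 200 camera calls.

## Working session

There is one attempt and no reset: what is moved stays moved. The work goes in short steps, Python scripts to look and compute and a shell command to move; the robot and the scene stay as the last step left them, time stands still between calls to the robot, and variables do not carry over. Pictures are saved under pics/ and viewed, at most 10 in all, crops included, and the job is handed in when it is done.

```bash
mkdir -p pics; ls; python3 - <<'E'
from station import sense,vision
import cv2,pickle
d={}
for n in("top","side"):
    s=vision.snapshot(n);d[n]=s;cv2.imwrite(f"pics/{n}0.png",s["image"])
    print(n,s["mtx"].tolist(),s["dist"],s["pose"].round(3).tolist())
pickle.dump(d,open("snap0.pkl","wb"))
print(sense())
E
```

```text
pics
top [[367.40654786958015, 0.0, 316.28492574414537], [0.0, 367.40654786958015, 196.33938104652842], [0.0, 0.0, 1.0]] [0.02044397 0.         0.         0.         0.        ] [[-0.005, -0.995, 0.104, 0.433], [-1.0, 0.006, 0.004, -0.018], [-0.004, -0.104, -0.995, 1.108], [0.0, 0.0, 0.0, 1.0]]
side [[421.92261720380515, 0.0, 318.18093608131807], [0.0, 421.92261720380515, 205.0056063509619], [0.0, 0.0, 1.0]] [-0.0034956  0.         0.         0.         0.       ] [[-0.995, -0.073, 0.062, 0.46], [-0.094, 0.65, -0.754, 0.781], [0.014, -0.757, -0.654, 0.73], [0.0, 0.0, 0.0, 1.0]]
{'t': 0.1, 'q': array([ 9.62500275e-01,  5.28358669e-01,  1.43377305e+00,  1.48255891e-05,
        1.18141336e+00, -1.78480614e-01]), 'qd': array([-0.00057791, -0.00144076, -0.00304204, -0.00055748, -0.00115733,
        0.00122595]), 'tau': array([ 1.25333436e-04, -4.43303704e+01, -1.78585964e+01, -2.05570227e-04,
        3.84210551e-03,  1.71776031e-05]), 'tcp_pos': array([0.26004271, 0.56766035, 0.24744073]), 'tool_rot': array([ 2.13259925e-01,  9.76995011e-01, -8.99015079e-04, -3.80532487e-04]), 'force': array([-0.20890606, -0.32586748,  0.08958836]), 'ft_torque': array([-0.00232113,  0.02153349, -0.00018852]), 'gripper_force': 0.0, 'finger_gap': 1.001073216384064}
```

View pics/top0.png

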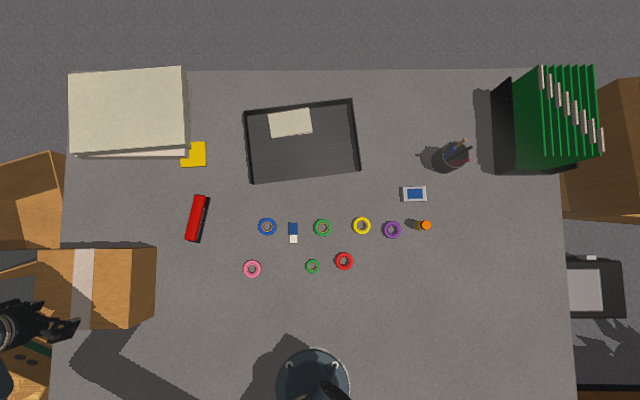

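View pics/side0.png

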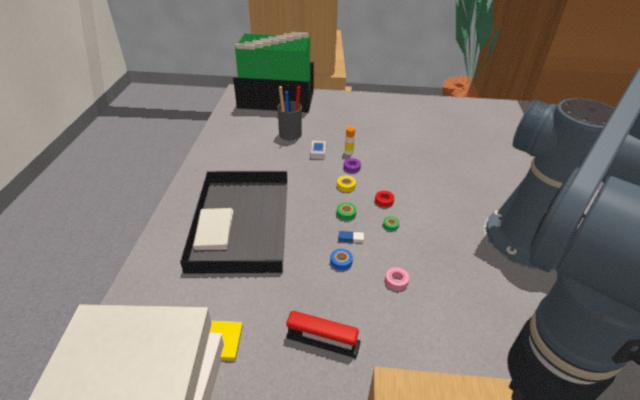

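The top view shows blue at (267,227), green candidates at (323,228) and (312,266), and yellow at (362,226). The eraser is at (293,232) and the tray front edge runs from (251,183) to (360,170). The green at (323,228) is the larger of the two. Purple (392,229), red (344,261) and pink (252,269) are decoys.

```bash
cat > h.py <<'E'
import numpy as np,cv2
def ray(s,px,z):
    p=cv2.undistortPoints(np.array(px,float).reshape(-1,1,2),s["mtx"],s["dist"])[:,0]
    d=np.c_[p,np.ones(len(p))]@s["pose"][:3,:3].T; o=s["pose"][:3,3]
    return o+d*((z-o[2])/d[:,2])[:,None]
R={"green":((50,100,60),(75,255,255)),"blue":((103,120,80),(118,255,255)),"yellow":((23,120,100),(34,255,255)),
"purple":((128,80,60),(150,255,255)),"redpink":((165,80,80),(180,255,255)),"red0":((0,150,80),(6,255,255)),"orange":((8,170,150),(18,255,255))}
def blobs(s,c,amin=40,box=(170,150,450,290)):
    hsv=cv2.cvtColor(s["image"],cv2.COLOR_BGR2HSV);m=cv2.inRange(hsv,*map(np.array,R[c]))
    k=np.zeros_like(m);x0,y0,x1,y1=box;k[y0:y1,x0:x1]=m[y0:y1,x0:x1]
    out=[]
    for q in cv2.findContours(k,cv2.RETR_EXTERNAL,cv2.CHAIN_APPROX_NONE)[0]:
        if cv2.contourArea(q)>=amin:
            (u,v),r=cv2.minEnclosingCircle(q);out.append((u,v,r,cv2.contourArea(q)))
    return out
E
python3 - <<'E'
import pickle;from h import *
d=pickle.load(open("snap0.pkl","rb"));s=d["top"]
for c in R:
    for u,v,r,a in blobs(s,c):
        P=ray(s,[(u,v),(u+r,v)],.015);print(c,round(u),round(v),P[0,:2].round(3),"diam",(2*np.linalg.norm(P[1]-P[0])*1e3).round(),a)
for n,p,z in (("front L",(251,184),0),("front R",(361,171),0),("front L top",(251,182),.04),("front R top",(360,169),.04),("back L top",(244,111),.04),("back R top",(352,99),.04),("eraser white end",(293,243),.013),("eraser blue end",(293,222),.013),("glue top",(426,225),.085),("clip",(413,194),.022),("stapler",(197,218),.05)):
    print(n,ray(s,[p],z)[0,:2].round(3))
c=s["image"][160:290,180:440];cv2.imwrite("pics/crop0.png",cv2.resize(c,None,fx=3,fy=3,interpolation=cv2.INTER_CUBIC))
E
```

```text
green 312 266 [ 0.343 -0.   ] diam 40.0 127.0
green 323 227 [ 0.455 -0.032] diam 51.0 210.5
blue 292 228 [0.452 0.057] diam 39.0 70.5
blue 267 226 [0.46  0.134] diam 52.0 215.0
blue 414 194 [ 0.554 -0.307] diam 49.0 109.0
yellow 361 225 [ 0.461 -0.147] diam 52.0 218.0
yellow 193 158 [0.666 0.358] diam 87.0 314.0
purple 392 229 [ 0.448 -0.237] diam 53.0 219.5
redpink 252 268 [0.336 0.176] diam 54.0 238.5
red0 344 261 [ 0.357 -0.094] diam 52.0 223.5
red0 194 217 [0.488 0.351] diam 140.0 485.0
orange 426 225 [ 0.462 -0.338] diam 27.0 56.5
front L [0.588 0.185]
front R [ 0.626 -0.151]
front L top [0.588 0.178]
front R top [ 0.625 -0.143]
back L top [0.803 0.201]
back R top [ 0.838 -0.122]
eraser white end [0.409 0.056]
eraser blue end [0.471 0.056]
glue top [ 0.458 -0.317]
clip [ 0.552 -0.301]
stapler [0.483 0.329]
```

View pics/crop0.png

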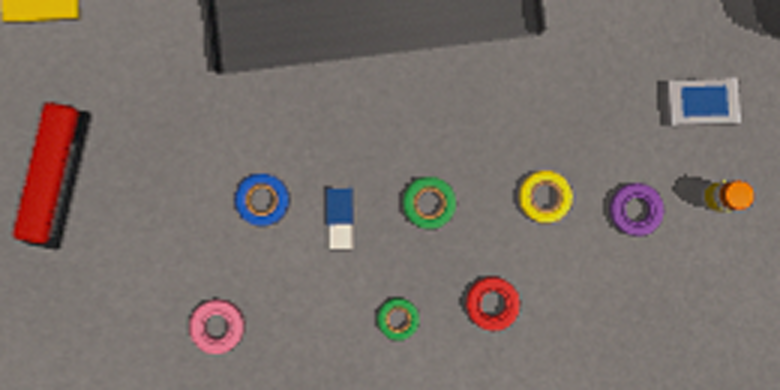

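The crop confirms green at crop (430,203), i.e. (323,227), as the larger at 51 mm against 40 mm for the one at (312,266). I'll push each roll with two partly spread fingertips forming a V behind it, starting with blue.

```bash
python3 -m crank '[{"dp":[0.33,-0.95,0],"angular":[0,0,8.2]},{"dp":[0.33,-0.95,0],"angular":[0,0,8.2]},{"dp":[0.33,-0.95,0],"angular":[0,0,8.2]},{"dp":[0.33,-0.95,0],"angular":[0,0,0]},{"dp":[0.33,-0.95,0],"angular":[0,0,0]},{"dp":[0.33,-0.95,0],"angular":[0,0,0]},{"dp":[0.33,-0.95,0],"angular":[0,0,0]},{"dp":[0.33,-0.95,0],"angular":[0,0,0]},{"dp":[0.33,-0.95,0],"angular":[0,0,0]},{"dp":[0.33,-0.95,0],"angular":[0,0,0]},{"dp":[0.33,-0.95,0],"angular":[0,0,0]},{"dp":[0.33,-0.95,0],"angular":[0,0,0]},{"dp":[0.33,-0.95,0],"angular":[0,0,0]},{"dp":[0.33,-0.95,0],"angular":[0,0,0]},{"dp":[0.33,-0.95,0],"angular":[0,0,0]},{"dp":[0,0,0],"angular":[0,0,0]},{"dp":[0,0,0],"angular":[0,0,0]},{"dp":[0,0,0],"angular":[0,0,0]}]' 0.65
python3 - <<'E'
from station import sense,vision;import cv2
print(sense()["tool_rot"]);s=vision.snapshot("wrist");cv2.imwrite("pics/w1.png",s["image"]);print(s["mtx"][0],s["mount"].round(3).tolist())
E
```

```text
t: 1.9
tcp_pos: [0.4083, 0.1412, 0.2481]
tool_rot: [0.0, 1.0, 0.0, -0.0]
force: [-0.1, 0.3, 0.2]
finger_gap: 0.354
gripper_force: 0.0
[ 2.17791476e-05  9.99999891e-01  1.32722830e-04 -4.47808099e-04]
[279.7211719    0.         320.80999919] [[0.001, -0.962, -0.274, 0.068], [1.0, 0.001, -0.0, 0.0], [0.0, -0.274, 0.962, -0.126], [0.0, 0.0, 0.0, 1.0]]
```

View pics/w1.png

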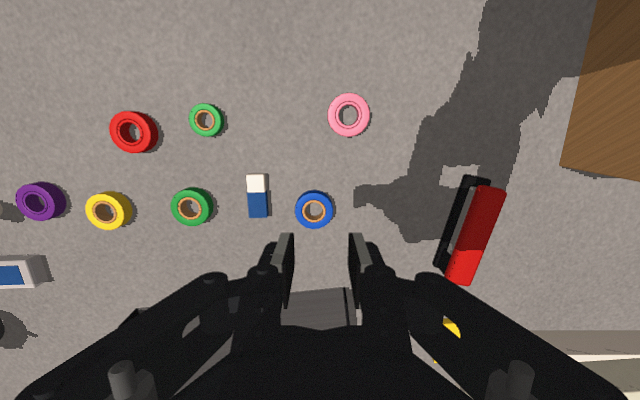

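The wrist view shows blue at (315,210), centred between the fingers at about 290 and 352. Descending behind it.

```bash
python3 -m crank '[{"dp":[0,0,-1],"angular":[0,0,0]},{"dp":[0,0,-1],"angular":[0,0,0]},{"dp":[0,0,-1],"angular":[0,0,0]},{"dp":[0,0,-1],"angular":[0,0,0]},{"dp":[0,0,-1],"angular":[0,0,0]},{"dp":[0,0,-1],"angular":[0,0,0]},{"dp":[0,0,-0.8],"angular":[0,0,0]},{"dp":[0,0,-0.4],"angular":[0,0,0]},{"dp":[0,0,-0.3],"angular":[0,0,0]},{"dp":[0,0,0],"angular":[0,0,0]},{"dp":[0,0,0],"angular":[0,0,0]}]'
cat > look.py <<'E'
import sys;from h import *;from station import sense,vision
s=vision.snapshot("top")
M=np.array([.607,.018]);X=np.array([.9934,.115]);Y=np.array([-.115,.9934])
for c in("blue","green","yellow","red0","orange"):
    for u,v,r,a in blobs(s,c,40,(180,100,450,290)):
        P=ray(s,[(u,v)],.015)[0,:2];print(c,P.round(3),"tray d,y",((P-M)@X).round(3),((P-M)@Y).round(3),"r",round(r,1))
if len(sys.argv)>1:cv2.imwrite("pics/"+sys.argv[1],cv2.resize(s["image"][90:290,170:450],None,fx=2.5,fy=2.5))
E
python3 - <<'E'
from station import vision;import cv2
s=vision.snapshot("side");cv2.imwrite("pics/s2.png",cv2.resize(s["image"][140:340,200:460],None,fx=3,fy=3))
E
```

```text
t: 3.05
tcp_pos: [0.409, 0.1411, 0.0236]
tool_rot: [-0.0, 1.0, 0.0, 0.0]
force: [-0.4, -0.2, -0.1]
finger_gap: 0.351
gripper_force: 0.0
```

View pics/s2.png

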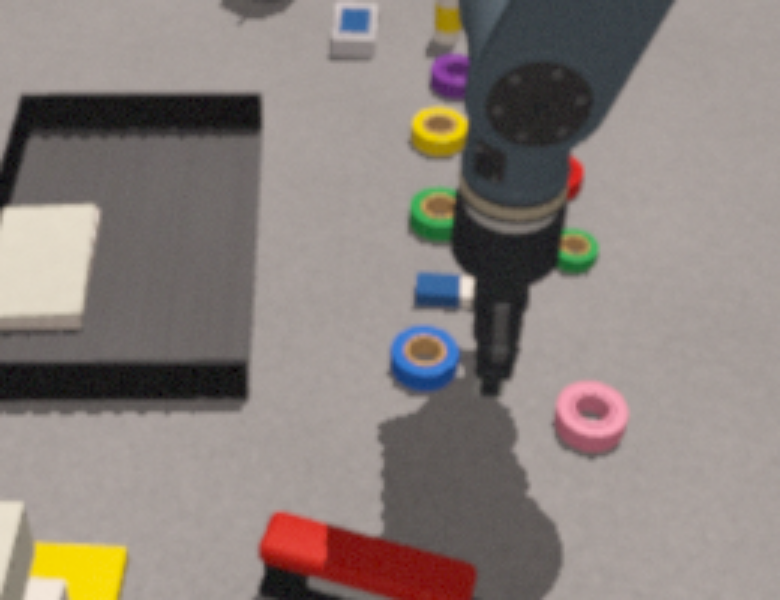

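The fingertip is at crop (490,390), just behind blue at (425,355), with a small gap under the tips. I'll lower 5 mm and push.

```bash
python3 -m crank '[{"dp":[0,0,-0.17],"angular":[0,0,0]},{"dp":[0.3,-0.04,0],"angular":[0,0,0]},{"dp":[0.3,-0.04,0],"angular":[0,0,0]},{"dp":[0.3,-0.05,0],"angular":[0,0,0]},{"dp":[0.3,-0.05,0],"angular":[0,0,0]},{"dp":[0.3,-0.05,0],"angular":[0,0,0]},{"dp":[0.3,-0.05,0],"angular":[0,0,0]},{"dp":[0.3,-0.05,0],"angular":[0,0,0]},{"dp":[0.3,-0.05,0],"angular":[0,0,0]},{"dp":[0.3,-0.05,0],"angular":[0,0,0]},{"dp":[0.3,-0.05,0],"angular":[0,0,0]},{"dp":[0,0,0],"angular":[0,0,0]}]'; python3 look.py t3.png
```

```text
t: 4.3
tcp_pos: [0.5014, 0.126, 0.0183]
tool_rot: [0.0, 1.0, 0.0, 0.002]
force: [-0.1, 1.0, -0.8]
finger_gap: 0.345
gripper_force: 0.0
blue [0.452 0.057] tray d,y -0.15 0.057 r 6.5
blue [ 0.554 -0.307] tray d,y -0.09 -0.317 r 8.3
green [ 0.343 -0.   ] tray d,y -0.265 0.012 r 6.9
green [ 0.455 -0.032] tray d,y -0.157 -0.032 r 8.6
yellow [ 0.46  -0.147] tray d,y -0.165 -0.147 r 8.8
yellow [0.678 0.358] tray d,y 0.11 0.33 r 17.0
red0 [ 0.357 -0.093] tray d,y -0.261 -0.082 r 8.9
red0 [0.523 0.342] tray d,y -0.046 0.332 r 11.4
orange [ 0.462 -0.338] tray d,y -0.185 -0.337 r 4.7
```

View pics/t3.png

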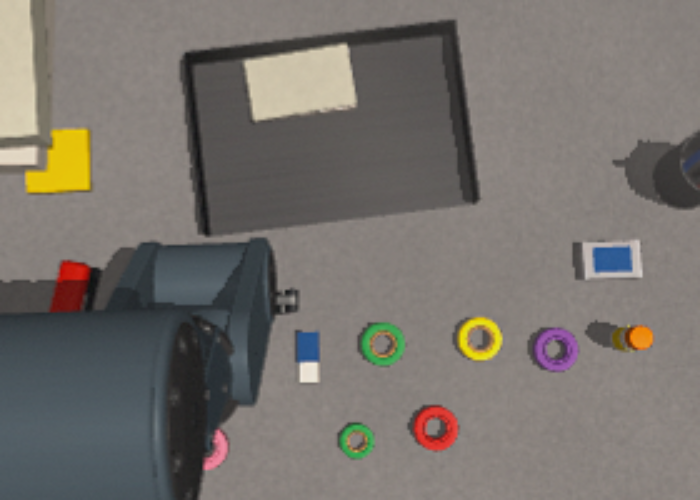

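The arm hides blue in the top view; green, yellow and the eraser have not moved. I'll continue and check with the side camera.

```bash
sed -i 's/vision.snapshot("top")/vision.snapshot(cam)/;s/^s=/cam=sys.argv[2] if len(sys.argv)>2 else "top"\ns=/;s/(180,100,450,290)/(180,100,450,290) if cam=="top" else (180,160,430,300)/;s/len(sys.argv)>1:/len(sys.argv)>1 and sys.argv[1]!="-":/' look.py
python3 look.py - side | grep -v red0
python3 -m crank '[{"dp":[0.3,-0.05,0],"angular":[0,0,0]},{"dp":[0.3,-0.05,0],"angular":[0,0,0]},{"dp":[0.3,-0.05,0],"angular":[0,0,0]},{"dp":[0.3,-0.05,0],"angular":[0,0,0]},{"dp":[0.3,-0.05,0],"angular":[0,0,0]},{"dp":[0.3,-0.05,0],"angular":[0,0,0]},{"dp":[0.3,-0.04,0],"angular":[0,0,0]},{"dp":[0.3,-0.04,0],"angular":[0,0,0]},{"dp":[0.3,-0.04,0],"angular":[0,0,0]},{"dp":[0.3,-0.04,0],"angular":[0,0,0]},{"dp":[0.3,-0.04,0],"angular":[0,0,0]},{"dp":[0.3,-0.04,0],"angular":[0,0,0]},{"dp":[0.3,-0.04,0],"angular":[0,0,0]},{"dp":[0,0,0],"angular":[0,0,0]}]'; python3 look.py - side | grep -v red0
```

```text
blue [0.535 0.131] tray d,y -0.059 0.12 r 11.0
blue [0.452 0.064] tray d,y -0.149 0.063 r 7.4
green [0.343 0.004] tray d,y -0.264 0.017 r 7.7
green [ 0.453 -0.029] tray d,y -0.159 -0.029 r 8.9
yellow [ 0.455 -0.142] tray d,y -0.169 -0.141 r 8.1
t: 5.8
tcp_pos: [0.6181, 0.1085, 0.0184]
tool_rot: [0.0, 1.0, -0.0, 0.002]
force: [-1.3, -0.2, 0.8]
finger_gap: 0.349
gripper_force: 0.0
blue [0.652 0.115] tray d,y 0.056 0.092 r 10.7
blue [0.453 0.064] tray d,y -0.148 0.063 r 7.2
green [0.343 0.004] tray d,y -0.264 0.017 r 7.7
green [ 0.455 -0.029] tray d,y -0.156 -0.029 r 9.9
yellow [ 0.46  -0.145] tray d,y -0.165 -0.145 r 9.5
```

```bash
python3 -m crank '[{"dp":[0.33,-0.04,0],"angular":[0,0,0]},{"dp":[0.33,-0.04,0],"angular":[0,0,0]},{"dp":[0,0,0],"angular":[0,0,0]},{"dp":[-0.5,0,0],"angular":[0,0,0]},{"dp":[-0.5,0,0],"angular":[0,0,0]},{"dp":[0,0,0.9],"angular":[0,0,0]},{"dp":[0,0,0.9],"angular":[0,0,0]},{"dp":[0,0,0.9],"angular":[0,0,0]},{"dp":[0,0,0.9],"angular":[0,0,0]},{"dp":[-0.84,-0.6,0],"angular":[0,0,8.5]},{"dp":[-0.84,-0.6,0],"angular":[0,0,0]},{"dp":[-0.84,-0.6,0],"angular":[0,0,0]},{"dp":[-0.84,-0.6,0],"angular":[0,0,0]},{"dp":[-0.84,-0.6,0],"angular":[0,0,0]},{"dp":[-0.84,-0.6,0],"angular":[0,0,0]},{"dp":[-0.84,-0.6,0],"angular":[0,0,0]},{"dp":[-0.84,-0.6,0],"angular":[0,0,0]},{"dp":[0,0,0],"angular":[0,0,0]}]'; python3 look.py - side | grep -v red0;python3 look.py - top | grep -v red0
```

```text
t: 7.65
tcp_pos: [0.4005, -0.038, 0.1262]
tool_rot: [-0.072, 0.997, 0.001, -0.002]
force: [-0.1, 0.2, -0.8]
finger_gap: 0.35
gripper_force: 0.0
blue [0.67  0.111] tray d,y 0.073 0.085 r 11.5
blue [0.452 0.062] tray d,y -0.149 0.061 r 7.6
green [0.343 0.004] tray d,y -0.264 0.017 r 7.7
green [ 0.455 -0.029] tray d,y -0.156 -0.029 r 9.9
yellow [ 0.461 -0.143] tray d,y -0.164 -0.143 r 9.5
blue [ 0.554 -0.307] tray d,y -0.09 -0.317 r 8.3
blue [0.671 0.108] tray d,y 0.074 0.082 r 8.8
green [ 0.459 -0.033] tray d,y -0.153 -0.034 r 8.5
yellow [ 0.461 -0.147] tray d,y -0.164 -0.147 r 8.8
yellow [0.678 0.358] tray d,y 0.11 0.33 r 17.0
orange [ 0.462 -0.338] tray d,y -0.185 -0.337 r 4.7
```

```bash
python3 -m crank '[{"dp":[0,0,-0.95],"angular":[0,0,0]},{"dp":[0,0,-0.95],"angular":[0,0,0]},{"dp":[0,0,-0.95],"angular":[0,0,0]},{"dp":[0,0,-0.75],"angular":[0,0,0]},{"dp":[0,0,0],"angular":[0,0,0]},{"dp":[0.33,0.05,0],"angular":[0,0,0]},{"dp":[0.33,0.05,0],"angular":[0,0,0]},{"dp":[0.33,0.05,0],"angular":[0,0,0]},{"dp":[0.33,0.05,0],"angular":[0,0,0]},{"dp":[0.33,0.05,0],"angular":[0,0,0]},{"dp":[0.33,0.05,0],"angular":[0,0,0]},{"dp":[0.33,0.05,0],"angular":[0,0,0]},{"dp":[0.33,0.05,0],"angular":[0,0,0]},{"dp":[0.33,0.05,0],"angular":[0,0,0]},{"dp":[0.33,0.05,0],"angular":[0,0,0]},{"dp":[0,0,0],"angular":[0,0,0]}]'; python3 look.py - side | grep -v red0
```

```text
t: 9.35
tcp_pos: [0.5055, -0.0228, 0.0183]
tool_rot: [-0.074, 0.997, -0.001, 0.002]
force: [-0.0, -0.6, 0.4]
finger_gap: 0.344
gripper_force: 0.0
blue [0.67  0.111] tray d,y 0.073 0.085 r 11.5
blue [0.453 0.064] tray d,y -0.148 0.063 r 7.2
green [0.343 0.004] tray d,y -0.264 0.017 r 7.7
green [ 0.539 -0.014] tray d,y -0.071 -0.024 r 9.9
yellow [ 0.46  -0.143] tray d,y -0.164 -0.143 r 9.3
```

```bash
python3 -m crank '[{"dp":[0.33,0.05,0],"angular":[0,0,0]},{"dp":[0.33,0.05,0],"angular":[0,0,0]},{"dp":[0.33,0.05,0],"angular":[0,0,0]},{"dp":[0.33,0.05,0],"angular":[0,0,0]},{"dp":[0.33,0.05,0],"angular":[0,0,0]},{"dp":[0.33,0.05,0],"angular":[0,0,0]},{"dp":[0.33,0.05,0],"angular":[0,0,0]},{"dp":[0.33,0.05,0],"angular":[0,0,0]},{"dp":[0.33,0.05,0],"angular":[0,0,0]},{"dp":[0.33,0.05,0],"angular":[0,0,0]},{"dp":[0.33,0.05,0],"angular":[0,0,0]},{"dp":[0.33,0.05,0],"angular":[0,0,0]},{"dp":[0.33,0.05,0],"angular":[0,0,0]},{"dp":[0.33,0.05,0],"angular":[0,0,0]},{"dp":[0,0,0],"angular":[0,0,0]},{"dp":[-0.5,-0.07,0],"angular":[0,0,0]},{"dp":[-0.5,-0.07,0],"angular":[0,0,0]},{"dp":[0,0,0.9],"angular":[0,0,0]},{"dp":[0,0,0.9],"angular":[0,0,0]},{"dp":[0,0,0.9],"angular":[0,0,0]}]'; python3 look.py - side | grep -v red0
```

```text
t: 11.4
tcp_pos: [0.611, -0.0058, 0.0998]
tool_rot: [-0.074, 0.997, 0.0, -0.001]
force: [-0.2, 0.4, -0.5]
finger_gap: 0.349
gripper_force: 0.0
blue [0.67  0.111] tray d,y 0.073 0.085 r 11.5
blue [0.452 0.064] tray d,y -0.149 0.063 r 7.4
green [0.343 0.004] tray d,y -0.264 0.017 r 7.7
green [0.678 0.007] tray d,y 0.069 -0.019 r 10.5
yellow [ 0.46  -0.145] tray d,y -0.165 -0.145 r 9.5
```

```bash
python3 -m crank '[{"dp":[-0.84,-0.66,0],"angular":[0,0,8.5]},{"dp":[-0.84,-0.66,0],"angular":[0,0,0]},{"dp":[-0.84,-0.66,0],"angular":[0,0,0]},{"dp":[-0.84,-0.66,0],"angular":[0,0,0]},{"dp":[-0.84,-0.66,0],"angular":[0,0,0]},{"dp":[-0.84,-0.66,0],"angular":[0,0,0]},{"dp":[-0.84,-0.66,0],"angular":[0,0,0]},{"dp":[-0.84,-0.66,0],"angular":[0,0,0]},{"dp":[0,0,0],"angular":[0,0,0]},{"dp":[0,0,-0.9],"angular":[0,0,0]},{"dp":[0,0,-0.9],"angular":[0,0,0]},{"dp":[0,0,-0.9],"angular":[0,0,0]},{"dp":[0,0,0],"angular":[0,0,0]}]'; python3 look.py - side | grep -v red0
```

```text
t: 12.75
tcp_pos: [0.4109, -0.1642, 0.0173]
tool_rot: [-0.148, 0.989, -0.0, 0.0]
force: [-1.2, -0.1, -0.5]
finger_gap: 0.35
gripper_force: 0.0
blue [0.67  0.111] tray d,y 0.073 0.085 r 11.5
blue [0.452 0.062] tray d,y -0.149 0.061 r 7.6
green [0.343 0.004] tray d,y -0.264 0.017 r 7.7
green [0.678 0.007] tray d,y 0.069 -0.019 r 10.5
yellow [ 0.461 -0.143] tray d,y -0.164 -0.143 r 9.4
```

```bash
python3 -m crank '[{"dp":[0.33,0.115,0],"angular":[0,0,0]},{"dp":[0.33,0.115,0],"angular":[0,0,0]},{"dp":[0.33,0.115,0],"angular":[0,0,0]},{"dp":[0.33,0.115,0],"angular":[0,0,0]},{"dp":[0.33,0.115,0],"angular":[0,0,0]},{"dp":[0.33,0.115,0],"angular":[0,0,0]},{"dp":[0.33,0.115,0],"angular":[0,0,0]},{"dp":[0.33,0.115,0],"angular":[0,0,0]},{"dp":[0.33,0.115,0],"angular":[0,0,0]},{"dp":[0.33,0.115,0],"angular":[0,0,0]},{"dp":[0.33,0.115,0],"angular":[0,0,0]},{"dp":[0.33,0.115,0],"angular":[0,0,0]},{"dp":[0,0,0],"angular":[0,0,0]}]'; python3 look.py - side | grep -v red0
```

```text
t: 14.1
tcp_pos: [0.531, -0.1227, 0.0183]
tool_rot: [-0.148, 0.989, -0.001, 0.001]
force: [0.9, -0.9, 0.7]
finger_gap: 0.352
gripper_force: 0.0
blue [0.67  0.111] tray d,y 0.073 0.085 r 11.5
blue [0.453 0.063] tray d,y -0.148 0.062 r 7.5
green [0.343 0.004] tray d,y -0.264 0.017 r 7.7
green [0.678 0.007] tray d,y 0.069 -0.019 r 10.5
yellow [ 0.562 -0.107] tray d,y -0.059 -0.119 r 9.6
```

```bash
python3 -m crank '[{"dp":[0.33,0.115,0],"angular":[0,0,0]},{"dp":[0.33,0.115,0],"angular":[0,0,0]},{"dp":[0.33,0.115,0],"angular":[0,0,0]},{"dp":[0.33,0.115,0],"angular":[0,0,0]},{"dp":[0.33,0.115,0],"angular":[0,0,0]},{"dp":[0.33,0.115,0],"angular":[0,0,0]},{"dp":[0.33,0.1,0],"angular":[0,0,0]},{"dp":[0.33,0.1,0],"angular":[0,0,0]},{"dp":[0.33,0.1,0],"angular":[0,0,0]},{"dp":[0.33,0.1,0],"angular":[0,0,0]},{"dp":[0.33,0.1,0],"angular":[0,0,0]},{"dp":[0.33,0.1,0],"angular":[0,0,0]},{"dp":[0,0,0],"angular":[0,0,0]},{"dp":[-0.5,-0.16,0],"angular":[0,0,0]},{"dp":[-0.5,-0.16,0],"angular":[0,0,0]},{"dp":[0,0,0.9],"angular":[0,0,0]},{"dp":[0,0,0.9],"angular":[0,0,0]},{"dp":[0,0,0.9],"angular":[0,0,0]},{"dp":[0,0,0.9],"angular":[0,0,0]}]'
python3 -m crank '[{"dp":[-0.9,0,0.5],"angular":[0,0,0]},{"dp":[-0.9,0,0.5],"angular":[0,0,0]},{"dp":[-0.9,0,0.5],"angular":[0,0,0]},{"dp":[-0.9,0,0.5],"angular":[0,0,0]},{"dp":[-0.9,0,0],"angular":[0,0,0]},{"dp":[-0.9,0,0],"angular":[0,0,0]},{"dp":[-0.9,0,0],"angular":[0,0,0]},{"dp":[0,0,0],"angular":[0,0,0]},{"dp":[0,0,0],"angular":[0,0,0]}]'
python3 look.py - side | grep -v red0; python3 look.py t9.png
```

```text
t: 16.05
tcp_pos: [0.6172, -0.0937, 0.1271]
tool_rot: [-0.147, 0.989, 0.0, -0.0]
force: [-0.3, -0.0, 0.9]
finger_gap: 0.346
gripper_force: 0.0
t: 16.95
tcp_pos: [0.4287, -0.0939, 0.1865]
tool_rot: [-0.147, 0.989, -0.0, 0.001]
force: [0.7, 0.2, 0.2]
finger_gap: 0.348
gripper_force: 0.0
blue [0.67  0.111] tray d,y 0.073 0.085 r 11.5
blue [0.452 0.062] tray d,y -0.149 0.061 r 7.6
green [0.343 0.004] tray d,y -0.264 0.017 r 7.8
green [0.677 0.009] tray d,y 0.068 -0.017 r 10.5
yellow [ 0.681 -0.07 ] tray d,y 0.063 -0.095 r 10.2
blue [ 0.554 -0.307] tray d,y -0.09 -0.317 r 8.3
blue [0.671 0.108] tray d,y 0.074 0.082 r 8.8
green [0.678 0.006] tray d,y 0.069 -0.02 r 8.5
yellow [ 0.682 -0.072] tray d,y 0.064 -0.098 r 8.6
yellow [0.678 0.358] tray d,y 0.11 0.33 r 17.0
red0 [ 0.357 -0.094] tray d,y -0.261 -0.082 r 8.9
red0 [0.488 0.351] tray d,y -0.08 0.345 r 23.6
orange [ 0.462 -0.338] tray d,y -0.185 -0.337 r 4.7
```

View pics/t9.png

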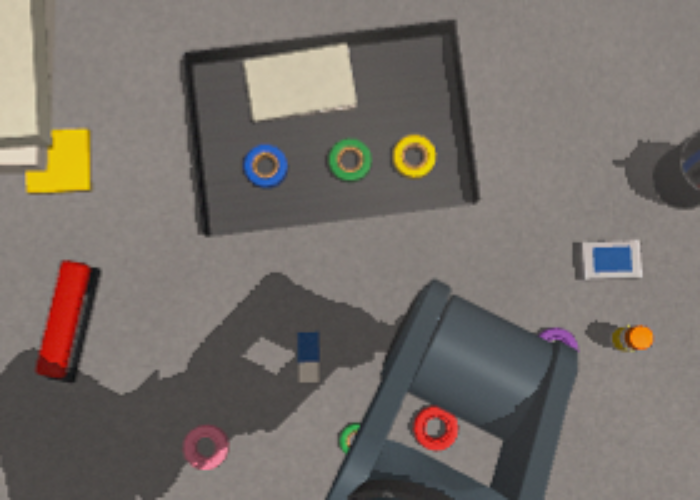

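All three rolls lie flat well inside the tray, at crop (265,165), (350,160) and (414,156). Nothing else has moved and the arm is clear.

```bash
python3 -c "from station import order;print(order.sign_off())"
```

```text
the job is handed in; nothing more can be done
None
```

I pushed the green, blue and yellow rolls into the tray, and the last pictures show each lying flat with its centre about 64–74 mm behind the front edge and the eraser and other desk things unmoved; the job is handed in at about 17 s, but no verdict came back.

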